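# Load two solder reels into a bench holder and pin them with its axle

### The arm

A 6-joint arm with a two-finger parallel gripper is mounted at the origin on the work surface. World frame = base frame: x ahead of the robot, y to its left, z up, the work surface at z = 0. Lengths are in m, angles in degrees, forces in N, time in s.
With the tool pointing down it reaches from about 0.375 to 0.9 m from the base axis. Payload 3.1 kg.
Tool frame: the origin (TCP) lies between the finger pads; the fingertips stand 22 mm ahead of it and the grasp point (between the pads) lies 3 mm ahead of it; y points along the fingers, x is the direction in which the jaws open and shut, and the axes are right-handed (so a half turn about y gives the same grasp; the last joint's range is limited). The gripper opens to 87 mm and grips with 3 to 60 N. Pads are 19 mm wide; open, the fingers measure 117 mm over their backs; the gripper's body (75 mm by 190 mm) begins 51 mm behind the grasp point.
Start: joints at [59.616, 30.224, 82.088, -0, 67.689, -10.227], TCP at [0.215, 0.587, 0.245] pointing down, gripper open.
Joint ranges: [-176.69, 176.69], [-43.24, 126.21], [12.49, 139.97], [-82, 262], [0, 151.66], [-163.58, 163.58]. Speed limits (degrees/s): [159.86, 159.86, 180, 180, 180, 180].

### API

Orientations are given as a 3x3 rotation matrix whose columns are the frame's x, y, z axes.
In Python, from rig import bot, imaging, workorder gives the robot as it stands. The module is installed in compiled form; this text tells all that it offers.
- The arm moves only by the tool drive_tool, never from a script. Its argument "commands" is a list of rows, each an object of numbers: "dx", "dy", "dz": the shift along the tool's x, y, z normalised to -1 to 1, where 1 is 4 cm; "wx", "wy", "wz": the turn, a rotation vector about the tool's x, y, z normalised to -1 to 1, where 1 is pi/2 rad; "grip": the finger opening in mm, from 0 to 87. In form: [{"dx": .., "dy": .., "dz": .., "wx": .., "wy": .., "wz": .., "grip": ..}, ...]. A call has 1 to 8 rows; each row shifts and turns the commanded pose from where the row before left it, along the tool's axes as they then stand; what a row does not reach is not made up. A row lasts 1/8 s, in which the tool goes at most 62.5 mm and 10.7 degrees, less where a joint would pass 70% of its speed; a pose out of reach is approached as far as the arm can. A call with a number of a shift or a turn outside -1 to 1 is refused whole. A call with a gripper value outside its range is refused whole. The fingers move at their own pace and stop on an object; the grip force is fixed at half the most. Time passes only in rows, so rows that do not move let the fingers close. It gives the time, the measured TCP pose, the force and the opening at its end, in the units of the state.
- bot.read_state(): the state, without advancing time (a new reading comes with each control period).
- imaging.capture(name): name is "scene" or "top" or "wrist"; returns (picture, depth): 384x512x3 uint8, red, green, blue; 384x512 float32, m along the optical axis (not along the pixel's ray), 0 where there is no reading.
- imaging.get_calibration(name): a dict with "mtx" (3x3 intrinsics, pixels), "world_to_cam" (4x4, takes a point from world to camera coordinates). Camera axes: x right, y down, z forward; pixel columns grow to the right and rows downward; lengths in m; the calibration is good to about 2 mm. A picture is of the moment at which its call begins: read the wrist's pose just before it. get_calibration takes no time and is no camera call; for the wrist camera it gives the pose at the moment of the call.
- workorder.hand_in(): hands the job in, once; it reports no verdict.
The state is a dict: "time_s": time; "joint_positions": joint angles; "qvel": joint speeds; "tau": joint torques, N m; "position": TCP position; "tcp_rot": TCP orientation; "force": force on the tool from outside, world axes, zero at the start; "moment": the same for the moment, N m; "opening": opening from 0.0 (shut) to 1.0 (fully open).
Only numpy, scipy, OpenCV 4.12 (cv2) and the standard library are available. Lean on these libraries where they do the work, as an engineer would, in place of code of your own. Each camera call takes 0.05 s, during which the arm holds its last target. There are 200 camera calls.

### The job

Load the solder holder: lift the two upright reels out of their black tray and stand each on the holder's rollers, in the bay that its width fits. Then take the steel axle from its rest and push it through the holder's uprights and both reels, from whichever end you like, until its collar comes up against the upright, and let go. Do not knock the other things on the bench about.

Things in the scene. Friction and masses are not known exactly. Their poses are not given: they have to be found in the camera images.
- holder: Grey metal reel holder, fixed. Origin: centre of underside, z up; its axle line runs along its y, 60 mm high. Base 80 (x) x 134 (y) x 12 mm. Two uprights, 50 mm wide in x, 8 mm thick, 78 mm tall, at y = -55 to -47 and 47 to 55 mm, each with a 13 mm through hole on the axle line. A divider (y = 7 to 11, 36 mm wide in x, top at 48 mm) parts the wide bay (-y end) from the narrow bay (+y end).
- holder_axis (a point): Middle of the holder's axle line, 60 mm above the bench, midway between the uprights. In the holder two steel rollers, 10 mm diameter, run along y at x = +-16 mm, their centres 31 mm high; a reel stands on both and then has its bore on the axle line
- wide_bay (a point): Where the middle of the wide reel belongs: holder x 0, y -20, z 60 mm. The bay is 54 mm long
- narrow_bay (a point): Where the middle of the narrow reel belongs: holder x 0, y +29, z 60 mm. The bay is 36 mm long
- reel_wide: Wide solder reel, loose, grey flanges with bare metal wire between: 56 mm diameter, 46 mm wide, 18 mm bore, about 0.35 kg. Origin at its middle; its y axis is the bore axis (level; it may be rolled about it). Starts in the tray, centre 38 mm above the bench
- reel_narrow: Narrow solder reel, as the wide one but 28 mm wide, about 0.2 kg. Origin at its middle, y along the bore. Starts in the tray, centre 38 mm above the bench
- tray: Low black tray in which the two reels stand side by side on rails, in either order; fixed. Origin: centre of underside; 74 (x) x 140 (y) mm, nothing higher than 20 mm; reel middles at y = +-34 mm, bores along y; 4 mm cross walls, 40 mm wide in x, at y = -68, 0 and 68 mm
- axle: Steel axle, loose, 184 mm long, about 90 g, lying level on its rest. x axis from handle to tip; origin on the axis, 55 mm from the collar's face: it meets the middle of the holder's axle line when home. Shank 10 mm diameter, x = -55 to 63, tapering to 4 mm at the tip x = 73; collar 24 mm diameter, x = -61 to -55; black round handle 18 mm diameter, x = -111 to -61
- rest: Black axle rest, fixed. Origin: centre of underside, below the axle's origin at the start; axle lies along its x, handle towards -x, 58 mm high. Base 124 (x) x 50 (y) x 8 mm, two notched posts 10 x 28 mm at x = +-42 mm, tops at 65 mm
- solvent: Bystander: white plastic bottle, 60 mm diameter, 150 mm tall; origin: centre of underside
- flux_tin: Bystander: low bare metal tin, 52 mm diameter, 26 mm tall; origin: centre of underside
- spare_reel: Bystander: bigger reel lying flat on the bench, 74 mm diameter, 34 mm tall; not for this holder; origin: centre of underside
- screwdriver: Bystander: black-handled screwdriver, 160 mm long, lying along its x axis
- tweezers: Bystander: steel tweezers, 130 mm long along x, 6 mm thick; origin under the middle
- circuit_board: Bystander: dark circuit board, 75 (x) x 115 (y) x 11 mm; origin: centre of underside
There are look-alikes about, which are no part of the job. What is shaped like the reel_narrow but purple or turquoise is not meant. Leave any purple look-alike of the axle alone.

How it is judged (in metres and radians):
On the way, in this order (a step that is already met when the one before it is completed fails the run):
1. both reels stand on the holder's rollers, each in the bay that fits it (distance between reel_wide and wide_bay below 0.012 m and angle between the y axis of each of reel_wide, reel_narrow and the y axis of holder, either way round below 0.12 rad and distance between reel_narrow and narrow_bay below 0.012 m), for 0.2 s.
2. the axle passes through both uprights and both reels, collar up to the upright (all of step 1 and distance between axle and holder_axis below 0.008 m and angle between the x axis of axle and the y axis of holder, either way round below 0.07 rad), for 0.2 s.
At the end, for the whole second after the job is handed in: Each reel's middle is within 12 mm of its bay's point and its bore within 0.12 rad of the holder's axle line; the axle's origin is within 8 mm of the middle of the axle line (collar within about 8 mm of the upright) and its axis within 0.07 rad of that line, either way round; all three are at rest (all of step 2 and linear speed of each of reel_wide, reel_narrow, axle below 0.02 m/s); the robot touches nothing.
It fails at once if the bottle, tin, spare reel, screwdriver, tweezers or circuit board is shifted by more than 25 mm (distance of any of solvent, flux_tin, spare_reel, screwdriver, tweezers, circuit_board from where it was at the start of the episode above 0.025 m).
It also fails if it takes over 72 s, if anything falls off the work surface, if the arm or the gripper's body presses on something with over 40 N, if the wrist force passes 120 N, or if a joint passes its speed limit or range.

## Working session

There is one attempt and no reset: what is moved stays moved. The work goes in short steps, Python scripts to look and compute and a tool call to move; the robot and the scene stay as the last step left them, time stands still between calls to the robot, and variables do not carry over. Pictures are saved under pics/ and viewed, on a budget of 10 in all, crops included, one or two more only if the job needs it, and the job is handed in when it is done.

Besides the shell and the picture viewer there is one more tool, called as a command line: name --argument value ..., lists and objects as JSON in quotes. drive_tool: Moves the arm, as the interface text tells. Its arguments: {"type":"object","properties":{"commands":{"type":"array"}},"required":["commands"]}

```bash
mkdir -p pics
python3 - <<'E'
from rig import bot, imaging, workorder
import numpy as np, cv2
s=bot.read_state(); print({k:np.round(v,3).tolist() for k,v in s.items()})
for n in ("scene","top"):
    p,d=imaging.capture(n); c=imaging.get_calibration(n)
    np.savez(f"{n}0.npz",p=p,d=d,K=c["mtx"],T=c["world_to_cam"])
    print(n,np.round(c["mtx"],1).tolist(),np.round(c["world_to_cam"],3).tolist())
    cv2.imwrite(f"pics/{n}0.png",cv2.resize(p[:,:,::-1],(800,600)))
E
```

```text
{'time_s': 0.0, 'joint_positions': [59.618, 30.28, 82.158, -0.002, 67.687, -10.229], 'qvel': [0.003, -0.037, -0.009, -0.058, 0.082, -0.004], 'tau': [-0.001, -44.003, -17.659, 0.063, 0.058, -0.0], 'position': [0.215, 0.586, 0.244], 'tcp_rot': [[0.345, -0.001, -0.939], [0.939, -0.002, 0.345], [-0.002, -1.0, 0.0]], 'force': [-0.766, -0.13, -0.183], 'moment': [0.014, -0.018, -0.009], 'opening': 1.003}
scene [[387.7, 0.0, 257.0], [0.0, 387.7, 196.3], [0.0, 0.0, 1.0]] [[-0.503, 0.864, -0.001, 0.215], [0.709, 0.413, -0.571, -0.333], [-0.493, -0.288, -0.821, 1.426], [0.0, 0.0, 0.0, 1.0]]
top [[347.2, 0.0, 251.8], [0.0, 347.2, 194.3], [0.0, 0.0, 1.0]] [[0.023, -1.0, -0.014, 0.019], [-0.984, -0.02, -0.177, 0.486], [0.176, 0.018, -0.984, 0.966], [0.0, 0.0, 0.0, 1.0]]
```

View pics/top0.png

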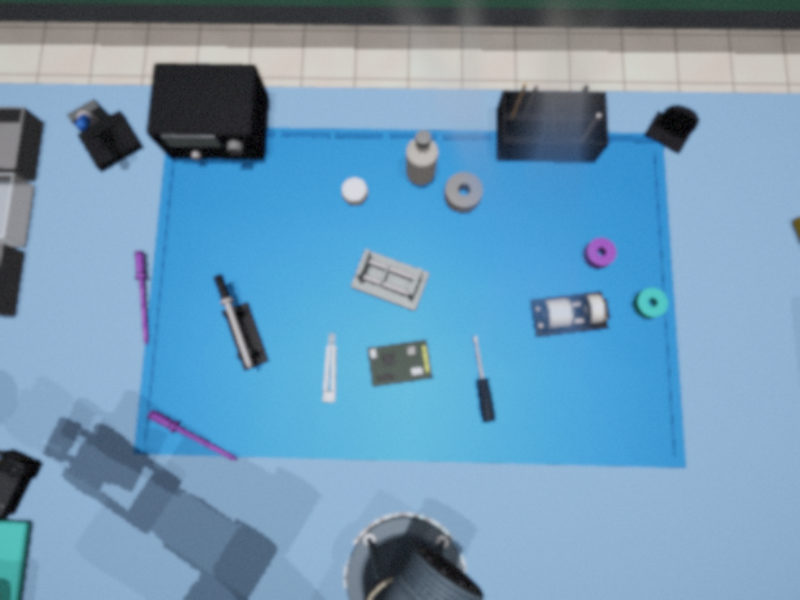

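View pics/scene0.png

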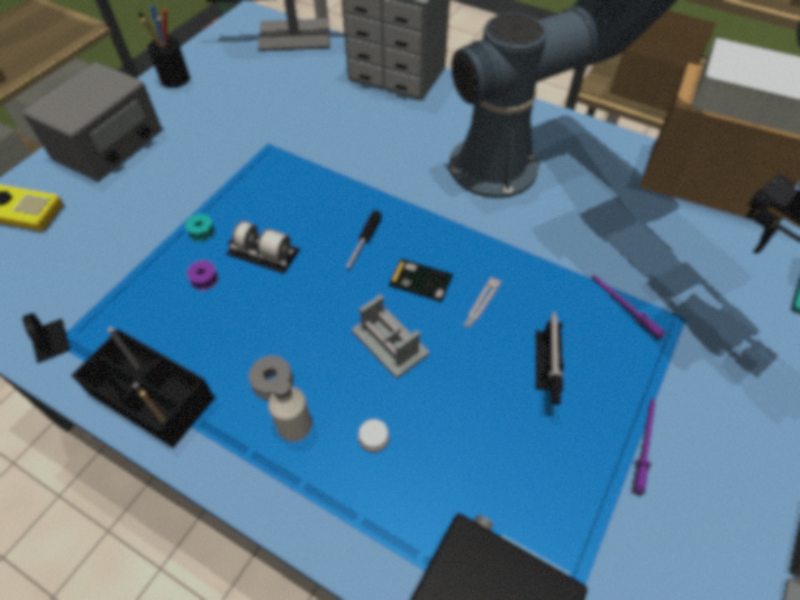

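```bash
cat > h.py <<'E'
import numpy as np, cv2
def cloud(f):
    D=np.load(f); d=D["d"].astype(float); K,T=D["K"],D["T"]
    v,u=np.mgrid[:d.shape[0],:d.shape[1]]
    c=np.stack([(u-K[0,2])/K[0,0]*d,(v-K[1,2])/K[1,1]*d,d],-1)
    w=(c-T[:3,3])@T[:3,:3]
    w[d<=0]=np.nan
    return w,D["p"]
def box(w,p,lo,hi):
    m=np.all((w>lo)&(w<hi),-1); return w[m],p[m]
def rect(q): 
    r=cv2.minAreaRect((q[:,:2]*1000).astype(np.float32)); return np.round(r[0],1),np.round(r[1],1),round(r[2],1)
E
python3 - <<'E'
from h import *
R={"holder":(248,178),"tray":(364,200),"rest":(154,212),"wide":(358,200),"narrow":(382,196),"tin":(227,122),"bottle":(270,105),"spare":(296,122),"board":(256,232),"tweez":(211,235),"sd":(309,240)}
w,p=cloud("top0.npz")
for k,(u,v) in R.items(): print(k,np.round(w[v,u],3))
mat=w[150:160,330:340].reshape(-1,3);print("mat z",np.nanmean(mat[:,2]),np.nanstd(mat[:,2]))
w2,p2=cloud("scene0.npz")
for n,W in(("top",w),("scene",w2)):
  for k in("holder","tray","rest"):
    c=w[R[k][1],R[k][0]]
    for z0,z1 in((.004,.1),(.03,.1),(.045,.1),(.07,.1)):
        q,_=box(W,p,[c[0]-.11,c[1]-.09,z0],[c[0]+.11,c[1]+.09,z1])
        if k=="holder": q=q[np.hypot(*(q[:,:2]-c[:2]).T)<.085]
        if len(q)>5: print(n,k,z0,len(q),*rect(q),"mean",np.round(np.mean(q,0),4))
E
```

```text
holder [0.541 0.043 0.012]
tray [ 0.472 -0.287  0.065]
rest [0.432 0.323 0.007]
wide [ 0.472 -0.27   0.066]
narrow [ 0.485 -0.339  0.064]
tin [0.713 0.112 0.027]
bottle [ 0.74  -0.017  0.093]
spare [ 0.727 -0.103  0.001]
board [0.379 0.016 0.007]
tweez [0.368 0.149 0.001]
sd [ 0.36  -0.141  0.003]
mat z 0.0005635754798187791 0.0018847909251372005
top holder 0.004 1193 [540.   45.7] [162.4 148.2] 80.9 mean [0.5352 0.0405 0.024 ]
top holder 0.03 384 [539.1  40.8] [110.   50.4] 70.3 mean [0.5389 0.0449 0.05  ]
top holder 0.045 164 [539.2  40.8] [110.   50.4] 70.4 mean [0.5396 0.0463 0.0696]
top holder 0.07 108 [539.2  40.8] [110.   50.3] 70.4 mean [0.5385 0.0417 0.0773]
top tray 0.004 1115 [ 472.7 -287.7] [177.3 218.4] 90.0 mean [ 0.481  -0.2986  0.035 ]
top tray 0.03 600 [ 515.5 -312.6] [122.  141.2] 7.9 mean [ 0.4784 -0.2973  0.0556]
top tray 0.045 517 [ 479.8 -300.3] [ 52.8 106.5] 8.9 mean [ 0.4776 -0.2964  0.0586]
top rest 0.004 949 [435.5 322.4] [171.3 219.3] 87.0 mean [0.4342 0.3159 0.0288]
top rest 0.03 375 [445.5 323.4] [183.5  28.4] 23.0 mean [0.4498 0.324  0.0608]
top rest 0.0
[... 205 characters left out ...]
.5 mean [0.5453 0.0395 0.0516]
scene holder 0.045 290 [543.4  39.9] [113.4  50.4] 70.5 mean [0.5453 0.0419 0.0651]
scene holder 0.07 134 [543.3  39.9] [113.4  50.3] 70.5 mean [0.545  0.0434 0.0762]
scene tray 0.004 877 [ 476.8 -289.9] [164.2 221.2] 85.8 mean [ 0.4929 -0.2946  0.0345]
scene tray 0.03 474 [ 485.1 -301.1] [ 56.  109.5] 9.6 mean [ 0.4903 -0.2942  0.0529]
scene tray 0.045 361 [ 485.9 -301.3] [ 52.4 109. ] 8.1 mean [ 0.4896 -0.2951  0.0576]
scene rest 0.004 856 [432.6 325.3] [171.7 210.1] 87.4 mean [0.4449 0.317  0.0334]
scene rest 0.03 417 [448.5 322.1] [186.4  28.4] 23.5 mean [0.4576 0.325  0.0595]
scene rest 0.045 385 [448.4 322.3] [186.4  28. ] 23.5 mean [0.461  0.3269 0.0613]
```

Run:
```python
from h import *
from rig import imaging,bot
c=imaging.get_calibration("wrist"); T=np.linalg.inv(c["world_to_cam"]); s=bot.read_state()
R=np.array(s["tcp_rot"]);print("cam in tool",np.round(R.T@(T[:3,3]-s["position"]),4),"axes\n",np.round(R.T@T[:3,:3],3),c["mtx"])
a=np.deg2rad(70.4);e=np.array([np.cos(a),np.sin(a)])
for f,c0 in(("top0.npz",[.5392,.0408]),("scene0.npz",[.5433,.0399])):
    w,p=cloud(f); q,_=box(w,p,[.44,-.06,.04],[.64,.14,.056])
    t=(q[:,:2]-c0)@e; print(f,np.histogram(t,np.arange(-.06,.07,.01)))
```

```text
cam in tool [-0.0007 -0.1397  0.0691] axes
 [[ 1.    -0.001 -0.   ]
 [ 0.    -0.256  0.967]
 [-0.001 -0.967 -0.256]] [[330.28064835   0.         255.99546158]
 [  0.         330.28064835 185.36531805]
 [  0.           0.           1.        ]]
top0.npz (array([ 9,  2,  1,  0,  0,  0, 16,  6,  0,  0, 15,  2]), array([-6.00000000e-02, -5.00000000e-02, -4.00000000e-02, -3.00000000e-02,
       -2.00000000e-02, -1.00000000e-02,  1.38777878e-17,  1.00000000e-02,
        2.00000000e-02,  3.00000000e-02,  4.00000000e-02,  5.00000000e-02,
        6.00000000e-02]))
scene0.npz (array([ 9, 42,  0,  0,  0,  0, 18, 12,  0,  0,  4, 45]), array([-6.00000000e-02, -5.00000000e-02, -4.00000000e-02, -3.00000000e-02,
       -2.00000000e-02, -1.00000000e-02,  1.38777878e-17,  1.00000000e-02,
        2.00000000e-02,  3.00000000e-02,  4.00000000e-02,  5.00000000e-02,
        6.00000000e-02]))
```

drive_tool --commands '[{"wy": 0.11,"dy": -0.3,"dx": 0.0},{"wy": 0.11},{"wy": 0.11},{"wy": 0.11}]'

```text
schema error: expected keys dx, dy, dz, wx, wy, wz, grip
```

drive_tool --commands '[{"dx": 0,"dy": -0.1,"dz": 0,"wx": 0,"wy": 0.113,"wz": 0,"grip": 87},{"dx": 0,"dy": -0.1,"dz": 0,"wx": 0,"wy": 0.113,"wz": 0,"grip": 87},{"dx": 0,"dy": -0.1,"dz": 0,"wx": 0,"wy": 0.113,"wz": 0,"grip": 87},{"dx": 0,"dy": 0,"dz": 0,"wx": 0,"wy": 0.113,"wz": 0,"grip": 87},{"dx": 0,"dy": 0,"dz": 0,"wx": 0,"wy": 0.113,"wz": 0,"grip": 87},{"dx": 0,"dy": 0,"dz": 0,"wx": 0,"wy": 0.113,"wz": 0,"grip": 87}]'

```text
time_s: 0.85
position: [0.2151, 0.5863, 0.256]
tcp_rot: [[0.989, -0.001, -0.148], [0.148, -0.001, 0.989], [-0.001, -1.0, -0.001]]
force: [0.8, -0.1, 0.6]
opening: 1.0
```

drive_tool --commands '[{"dx": 0.58,"dy": 0,"dz": -0.92,"wx": 0,"wy": 0,"wz": 0,"grip": 87},{"dx": 0.58,"dy": 0,"dz": -0.92,"wx": 0,"wy": 0,"wz": 0,"grip": 87},{"dx": 0.58,"dy": 0,"dz": -0.92,"wx": 0,"wy": 0,"wz": 0,"grip": 87},{"dx": 0.58,"dy": 0,"dz": -0.92,"wx": 0,"wy": 0,"wz": 0,"grip": 87},{"dx": 0.58,"dy": 0,"dz": -0.92,"wx": 0,"wy": 0,"wz": 0,"grip": 87},{"dx": 0.58,"dy": 0,"dz": -0.92,"wx": 0,"wy": 0,"wz": 0,"grip": 87},{"dx": 0.58,"dy": 0,"dz": -0.92,"wx": 0,"wy": 0,"wz": 0,"grip": 87},{"dx": 0.58,"dy": 0,"dz": -0.92,"wx": 0,"wy": 0,"wz": 0,"grip": 87}]'

```text
time_s: 1.85
position: [0.4444, 0.323, 0.2562]
tcp_rot: [[0.988, -0.001, -0.153], [0.153, -0.0, 0.988], [-0.001, -1.0, -0.0]]
force: [1.1, 0.4, -0.3]
opening: 0.998
```

```bash
cat > cap.py <<'E'
import sys,numpy as np,cv2
from rig import imaging
n,f=sys.argv[1:3]
c=imaging.get_calibration(n); p,d=imaging.capture(n)
np.savez(f+".npz",p=p,d=d,K=c["mtx"],T=c["world_to_cam"]); cv2.imwrite(f"pics/{f}.png",p[:,:,::-1])
E
python3 cap.py wrist w_rest
```

```text
(no output)
```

drive_tool --commands '[{"dx": 0.16,"dy": 0,"dz": -0.92,"wx": 0,"wy": 0,"wz": 0,"grip": 87},{"dx": 0.16,"dy": 0,"dz": -0.92,"wx": 0,"wy": 0,"wz": 0,"grip": 87},{"dx": 0.16,"dy": 0,"dz": -0.92,"wx": 0,"wy": 0,"wz": 0,"grip": 87},{"dx": 0.16,"dy": 0,"dz": -0.92,"wx": 0,"wy": 0,"wz": 0,"grip": 87},{"dx": 0.16,"dy": 0,"dz": -0.92,"wx": 0,"wy": 0,"wz": 0,"grip": 87},{"dx": 0.16,"dy": 0,"dz": -0.92,"wx": 0,"wy": 0,"wz": 0,"grip": 87},{"dx": 0.16,"dy": 0,"dz": -0.92,"wx": 0,"wy": 0,"wz": 0,"grip": 87},{"dx": 0.16,"dy": 0,"dz": -0.92,"wx": 0,"wy": 0,"wz": 0,"grip": 87}]'

```text
time_s: 2.9
position: [0.5396, 0.0402, 0.2562]
tcp_rot: [[0.988, -0.001, -0.153], [0.153, 0.0, 0.988], [-0.001, -1.0, 0.0]]
force: [0.7, 0.1, -0.2]
opening: 1.005
```

```bash
python3 cap.py wrist w_hold
python3 - <<'E'
from h import *
for f,c,r in(("w_rest",(.445,.322),.13),("w_hold",(.541,.04),.085)):
    w,p=cloud(f+".npz")
    for z0,z1 in((.004,.018),(.03,.1),(.045,.1),(.07,.1)):
        q,_=box(w,p,[c[0]-r,c[1]-r,z0],[c[0]+r,c[1]+r,z1]);q=q[np.hypot(*(q[:,:2]-c).T)<r]
        if len(q)>5: print(f,z0,len(q),*rect(q),"mean",np.round(np.mean(q,0),4),"ztop",np.round(np.percentile(q[:,2],[50,95]),4))
    m=w[(np.abs(w[...,2])<.004)];print("mat",np.median(m[:,2]))
E
```

```text
w_rest 0.004 2746 [424.9 312.8] [124.   50.3] 23.1 mean [0.4259 0.3191 0.0076] ztop [0.0076 0.009 ]
w_rest 0.03 2638 [445.4 321.7] [184.   28.4] 23.1 mean [0.4514 0.3255 0.0617] ztop [0.0625 0.0669]
w_rest 0.045 2558 [445.4 321.7] [184.   28.4] 23.1 mean [0.4529 0.3259 0.0625] ztop [0.0626 0.0669]
mat 9.960390746084685e-05
w_hold 0.004 4874 [539.6  38.7] [133.9  80. ] 70.3 mean [0.5395 0.0459 0.0115] ztop [0.0115 0.0129]
w_hold 0.03 3023 [539.5  38.5] [110.4  49.9] 70.3 mean [0.5369 0.0329 0.0513] ztop [0.04   0.0782]
w_hold 0.045 1433 [539.5  38.6] [110.4  49.8] 70.3 mean [0.536  0.0301 0.0692] ztop [0.0768 0.0785]
w_hold 0.07 930 [539.5  38.5] [110.4  49.7] 70.4 mean [0.5391 0.0385 0.0771] ztop [0.0775 0.0787]
mat 0.00017631208375158892
```

drive_tool --commands '[{"dx": -0.35,"dy": 0,"dz": -1,"wx": 0,"wy": 0,"wz": 0,"grip": 87},{"dx": -0.35,"dy": 0,"dz": -1,"wx": 0,"wy": 0,"wz": 0,"grip": 87},{"dx": -0.35,"dy": 0,"dz": -1,"wx": 0,"wy": 0,"wz": 0,"grip": 87},{"dx": -0.35,"dy": 0,"dz": -1,"wx": 0,"wy": 0,"wz": 0,"grip": 87},{"dx": -0.35,"dy": 0,"dz": -1,"wx": 0,"wy": 0,"wz": 0,"grip": 87},{"dx": -0.35,"dy": 0,"dz": -1,"wx": 0,"wy": 0,"wz": 0,"grip": 87},{"dx": -0.35,"dy": 0,"dz": -1,"wx": 0,"wy": 0,"wz": 0,"grip": 87},{"dx": -0.35,"dy": 0,"dz": -1,"wx": 0,"wy": 0,"wz": 0,"grip": 87}]'

```text
time_s: 3.95
position: [0.4776, -0.293, 0.2562]
tcp_rot: [[0.988, -0.0, -0.153], [0.153, 0.001, 0.988], [-0.0, -1.0, 0.001]]
force: [1.0, 0.4, 0.8]
opening: 0.999
```

```bash
python3 cap.py wrist w_tray
python3 - <<'E'
from h import *
w,p=cloud("w_tray.npz"); c=(.48,-.3); r=.1
q0,_=box(w,p,[c[0]-r,c[1]-r,.004],[c[0]+r,c[1]+r,.019]); q0=q0[np.hypot(*(q0[:,:2]-c).T)<.09]; print("tray",*rect(q0))
q,_=box(w,p,[c[0]-r,c[1]-r,.03],[c[0]+r,c[1]+r,.1]); print("reels",len(q),*rect(q))
for th in (6,7,8,9,10):pass
n,l,st,ce=cv2.connectedComponentsWithStats((((w[...,2]>.04)&(w[...,2]<.08)&(abs(w[...,0]-.48)<.1)&(abs(w[...,1]+.3)<.1))*1).astype(np.uint8))
for i in range(1,n):
    if st[i,4]<100: continue
    q=w[l==i]; rc=rect(q); a=np.deg2rad(rc[2]); 
    t=(q[:,:2]-np.array(rc[0])/1000)@np.array([-np.sin(a),np.cos(a)])
    print(i,st[i],*rc,"zmax",np.percentile(q[:,2],99))
    for k in np.arange(-.03,.03,.004):
        m=(t>k)&(t<k+.004)
        if m.sum()>10: print("  ",round(k,3),m.sum(),np.round(np.percentile(q[m,2],95),4))
E
```

```text
tray [ 480.6 -307.2] [ 73.5 140. ] 8.1
reels 3760 [ 480.4 -302.7] [ 55.1 105.3] 7.7
1 [ 232  124   52   47 2246] [ 476.  -273.4] [54. 46.] 7.9 zmax 0.06510340185860611
   -0.026 38 0.0648
   -0.022 202 0.0649
   -0.018 175 0.0647
   -0.014 187 0.0643
   -0.01 184 0.0645
   -0.006 185 0.0644
   -0.002 192 0.0643
   0.002 191 0.0641
   0.006 191 0.0642
   0.01 194 0.0642
   0.014 195 0.0643
   0.018 195 0.0648
   0.022 117 0.0647
2 [ 232  193   49   32 1362] [ 485.1 -340.7] [54.6 28.6] 8.3 zmax 0.06508113026917393
   -0.014 182 0.0649
   -0.01 156 0.0642
   -0.006 161 0.0644
   -0.002 163 0.064
   0.002 166 0.0645
   0.006 174 0.064
   0.01 324 0.0646
   0.014 33 0.0629
```

View pics/w_tray.png

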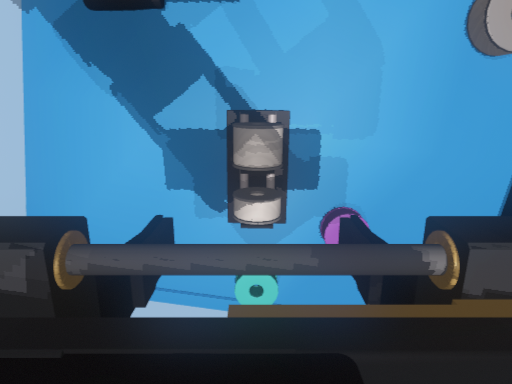

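drive_tool --commands '[{"dx": 0.03,"dy": 0.5,"dz": 0.49,"wx": 0,"wy": 0.009,"wz": 0,"grip": 87},{"dx": 0,"dy": 1,"dz": 0,"wx": 0,"wy": 0,"wz": 0,"grip": 87},{"dx": 0,"dy": 1,"dz": 0,"wx": 0,"wy": 0,"wz": 0,"grip": 87},{"dx": 0,"dy": 1,"dz": 0,"wx": 0,"wy": 0,"wz": 0,"grip": 87},{"dx": 0,"dy": 1,"dz": 0,"wx": 0,"wy": 0,"wz": 0,"grip": 87},{"dx": 0,"dy": 0.78,"dz": 0,"wx": 0,"wy": 0,"wz": 0,"grip": 87},{"dx": 0,"dy": 0,"dz": 0,"wx": 0,"wy": 0,"wz": 0,"grip": 50},{"dx": 0,"dy": 0,"dz": 0,"wx": 0,"wy": 0,"wz": 0,"grip": 40}]'

```text
time_s: 5.0
position: [0.4768, -0.2728, 0.0461]
tcp_rot: [[0.99, 0.001, -0.14], [0.14, -0.001, 0.99], [0.001, -1.0, -0.001]]
force: [-0.6, -0.2, 0.6]
opening: 0.851
```

drive_tool --commands '[{"dx": 0,"dy": 0,"dz": 0,"wx": 0,"wy": 0,"wz": 0,"grip": 30},{"dx": 0,"dy": 0,"dz": 0,"wx": 0,"wy": 0,"wz": 0,"grip": 30},{"dx": 0,"dy": 0,"dz": 0,"wx": 0,"wy": 0,"wz": 0,"grip": 30}]'

```text
time_s: 5.38
position: [0.4764, -0.273, 0.0466]
tcp_rot: [[0.99, 0.001, -0.14], [0.14, -0.001, 0.99], [0.001, -1.0, -0.001]]
force: [-1.8, -0.0, 6.0]
opening: 0.622
```

drive_tool --commands '[{"dx": 0,"dy": -0.5,"dz": 0,"wx": 0,"wy": 0,"wz": 0,"grip": 30},{"dx": 0,"dy": -0.8,"dz": 0,"wx": 0,"wy": 0,"wz": 0,"grip": 30},{"dx": 0,"dy": -0.8,"dz": 0,"wx": 0,"wy": 0.1024,"wz": 0,"grip": 30},{"dx": 0,"dy": -0.8,"dz": 0,"wx": 0,"wy": 0.1024,"wz": 0,"grip": 30},{"dx": 0,"dy": -0.8,"dz": 0,"wx": 0,"wy": 0.1024,"wz": 0,"grip": 30}]'

```text
time_s: 6.0
position: [0.4756, -0.272, 0.1939]
tcp_rot: [[0.94, -0.001, 0.341], [-0.341, 0.001, 0.94], [-0.001, -1.0, 0.001]]
force: [-0.9, -0.1, -4.3]
opening: 0.626
```

drive_tool --commands '[{"dx": -0.14,"dy": 0,"dz": 0.92,"wx": 0,"wy": 0,"wz": 0,"grip": 30},{"dx": -0.14,"dy": 0,"dz": 0.92,"wx": 0,"wy": 0,"wz": 0,"grip": 30},{"dx": -0.14,"dy": 0,"dz": 0.92,"wx": 0,"wy": 0,"wz": 0,"grip": 30},{"dx": -0.14,"dy": 0,"dz": 0.92,"wx": 0,"wy": 0,"wz": 0,"grip": 30},{"dx": -0.14,"dy": 0,"dz": 0.92,"wx": 0,"wy": 0,"wz": 0,"grip": 30},{"dx": -0.14,"dy": 0,"dz": 0.92,"wx": 0,"wy": 0,"wz": 0,"grip": 30},{"dx": -0.14,"dy": 0,"dz": 0.92,"wx": 0,"wy": 0,"wz": 0,"grip": 30},{"dx": -0.14,"dy": 0,"dz": 0.92,"wx": 0,"wy": 0,"wz": 0,"grip": 30}]'

```text
time_s: 7.0
position: [0.5324, 0.0211, 0.1929]
tcp_rot: [[0.942, -0.001, 0.336], [-0.336, 0.0, 0.942], [-0.001, -1.0, -0.0]]
force: [0.7, -0.1, -3.2]
opening: 0.626
```

```bash
python3 cap.py wrist w_c1
python3 - <<'E'
from rig import bot
import numpy as np
s=bot.read_state(); p=np.array(s["position"]);R=np.array(s["tcp_rot"]);print(p,R.round(4).tolist(),s["force"],s["opening"])
from h import *
w,q=cloud("w_c1.npz")
t=(w-p)@R
m=(abs(t[...,0])<.024)&(abs(t[...,2])<.05)&(abs(t[...,1])<.035)
print(m.sum(),[np.round(np.percentile(t[m][:,i],[.5,2,50,98,99.5]),4) for i in range(3)])
a=np.deg2rad(70.35);e=np.array([np.cos(a),np.sin(a)])
m=(w[...,2]>.074)&(w[...,2]<.082)&(abs(w[...,0]-.54)<.09)&(abs(w[...,1]-.04)<.09)
k=(w[m][:,:2]-[.5395,.0385])@e;print(m.sum(),np.histogram(k,np.arange(-.07,.08,.01)))
E
```

```text
[0.53274738 0.02534866 0.19298705] [[0.9422, -0.0003, 0.3349], [-0.3349, 0.0044, 0.9422], [-0.0017, -1.0, 0.004]] [ 1.27764718  3.29424724 -4.19447474] 0.6267716319694904
8981 [array([-0.0234, -0.0224,  0.0007,  0.0228,  0.0237]), array([-0.0185, -0.0179, -0.0117,  0.0282,  0.0327]), array([-0.0247, -0.0235,  0.0127,  0.0192,  0.0193])]
737 (array([  0,   0,   0,   0,   0,   0,   0,   0,   0,   0,   0, 198, 539,
         0,   0]), array([-0.07, -0.06, -0.05, -0.04, -0.03, -0.02, -0.01,  0.  ,  0.01,
        0.02,  0.03,  0.04,  0.05,  0.06,  0.07,  0.08]))
```

drive_tool --commands '[{"dx": 0,"dy": 0,"dz": 0,"wx": 0,"wy": 0,"wz": 0,"grip": 30},{"dx": 0,"dy": 0,"dz": 0,"wx": 0,"wy": 0,"wz": 0,"grip": 30}]'

```text
time_s: 7.3
position: [0.5325, 0.0192, 0.1931]
tcp_rot: [[0.942, -0.001, 0.336], [-0.336, -0.0, 0.942], [-0.001, -1.0, -0.0]]
force: [0.1, 0.1, -3.8]
opening: 0.622
```

```bash
cat > held.py <<'E'
import sys,subprocess
from rig import bot
import numpy as np
s=bot.read_state(); p=np.array(s["position"]);R=np.array(s["tcp_rot"]);print(p.round(4),np.array(s["force"]).round(1),s["opening"])
f=sys.argv[1]; subprocess
from rig import imaging
c=imaging.get_calibration("wrist"); im,d=imaging.capture("wrist")
np.savez(f+".npz",p=im,d=d,K=c["mtx"],T=c["world_to_cam"])
import cv2; cv2.imwrite(f"pics/{f}.png",im[:,:,::-1])
from h import *
w,q=cloud(f+".npz")
t=(w-p)@R
m=(abs(t[...,0])<.02)&(abs(t[...,2])<.05)&(abs(t[...,1])<.035)
print(m.sum(),[np.round(np.percentile(t[m][:,i],[.5,2,50,98,99.5]),4) for i in range(3)])
print("after",np.round(bot.read_state()["position"],4))
E
python3 held.py w_c2
```

```text
[0.5325 0.0192 0.1931] [ 0.1  0.1 -3.8] 0.6223681184472704
7824 [array([-0.0198, -0.0191,  0.0001,  0.0191,  0.0197]), array([-0.0185, -0.0181, -0.0133,  0.0284,  0.0327]), array([-0.0199, -0.0173,  0.017 ,  0.0233,  0.0234])]
after [0.5326 0.0189 0.1932]
```

drive_tool --commands '[{"dx": 0,"dy": 0.8,"dz": 0.015,"wx": 0,"wy": 0,"wz": 0,"grip": 30},{"dx": 0,"dy": 0.8,"dz": 0,"wx": 0,"wy": 0,"wz": 0,"grip": 30},{"dx": 0,"dy": 0.7,"dz": 0,"wx": 0,"wy": 0,"wz": 0,"grip": 30},{"dx": 0,"dy": 0.45,"dz": 0,"wx": 0,"wy": 0,"wz": 0,"grip": 30},{"dx": 0,"dy": 0.25,"dz": 0,"wx": 0,"wy": 0,"wz": 0,"grip": 30},{"dx": 0,"dy": 0,"dz": 0,"wx": 0,"wy": 0,"wz": 0,"grip": 30}]'

```text
time_s: 8.1
position: [0.533, 0.0196, 0.0729]
tcp_rot: [[0.941, -0.001, 0.337], [-0.337, 0.0, 0.941], [-0.001, -1.0, -0.0]]
force: [-0.9, 0.2, -3.6]
opening: 0.623
```

drive_tool --commands '[{"dx": 0,"dy": 0.04,"dz": 0,"wx": 0,"wy": 0,"wz": 0,"grip": 30},{"dx": 0,"dy": 0.02,"dz": 0,"wx": 0,"wy": 0,"wz": 0,"grip": 30}]'

```text
time_s: 8.35
position: [0.5337, 0.0201, 0.0716]
tcp_rot: [[0.942, 0.002, 0.336], [-0.336, -0.0, 0.942], [0.002, -1.0, 0.0]]
force: [-0.0, -0.4, -2.8]
opening: 0.621
```

drive_tool --commands '[{"dx": 0,"dy": 0.03,"dz": 0,"wx": 0,"wy": 0,"wz": 0,"grip": 30},{"dx": 0,"dy": 0.03,"dz": 0,"wx": 0,"wy": 0,"wz": 0,"grip": 30},{"dx": 0,"dy": 0,"dz": 0,"wx": 0,"wy": 0,"wz": 0,"grip": 30}]'

```text
time_s: 8.72
position: [0.5333, 0.0203, 0.0688]
tcp_rot: [[0.942, 0.0, 0.336], [-0.336, -0.0, 0.942], [0.0, -1.0, 0.0]]
force: [-0.5, -0.7, -0.7]
opening: 0.627
```

drive_tool --commands '[{"dx": 0,"dy": 0,"dz": 0,"wx": 0,"wy": 0,"wz": 0,"grip": 60},{"dx": 0,"dy": 0,"dz": 0,"wx": 0,"wy": 0,"wz": 0,"grip": 80},{"dx": 0,"dy": 0,"dz": 0,"wx": 0,"wy": 0,"wz": 0,"grip": 80},{"dx": 0,"dy": -0.5,"dz": 0,"wx": 0,"wy": 0,"wz": 0,"grip": 87},{"dx": 0,"dy": -1,"dz": 0,"wx": 0,"wy": 0,"wz": 0,"grip": 87},{"dx": 0,"dy": -1,"dz": 0,"wx": 0,"wy": 0,"wz": 0,"grip": 87},{"dx": 0,"dy": -0.8,"dz": 0,"wx": 0,"wy": 0,"wz": 0,"grip": 87},{"dx": 0,"dy": 0,"dz": 0,"wx": 0,"wy": 0,"wz": 0,"grip": 87}]'

```text
time_s: 9.72
position: [0.5349, 0.02, 0.2032]
tcp_rot: [[0.942, 0.006, 0.336], [-0.336, -0.001, 0.942], [0.006, -1.0, 0.001]]
force: [0.2, -0.1, -0.7]
opening: 1.002
```

```bash
python3 cap.py wrist w_p1
cat > hold.py <<'E'
import sys
from h import *
from rig import bot
print(np.round(bot.read_state()["position"],4))
w,p=cloud(sys.argv[1]+".npz"); a=np.deg2rad(70.35);ex=np.array([np.sin(a),-np.cos(a)]);ey=np.array([np.cos(a),np.sin(a)])
d=w[...,:2]-[.5395,.0385]; X=d@ex; Y=d@ey; Z=w[...,2]
up=(Z>.072)&(Z<.083)&(abs(X)<.027)&(abs(abs(Y)-.051)<.007); print("uprights X",np.percentile(X[up],[1,99]).round(4),"Y",np.percentile(Y[up],[1,99]).round(4))
for n,lo,hi in(("wide",-.046,.004),("narrow",.012,.046)):
    m=(Z>.06)&(Z<.1)&(abs(X)<.035)&(Y>lo)&(Y<hi)
    if m.sum()>50: print(n,m.sum(),"Y",np.percentile(Y[m],[.5,1,99,99.5]).round(4),"ztop",np.percentile(Z[m],[95,99]).round(4),"X top",np.median(X[m&(Z>np.percentile(Z[m],85))]).round(4),*rect(np.c_[X[m],Y[m]]))
E
python3 hold.py w_p1
```

```text
[0.5337 0.0202 0.2016]
uprights X [-0.0245  0.0244] Y [-0.0545  0.0553]
wide 3514 Y [-0.0418 -0.0414  0.0038  0.0039] ztop [0.0864 0.0871] X top 0.0001 [  0.3 -21. ] [54.7 50. ] 0.1
```

drive_tool --commands '[{"dx": 0,"dy": 0,"dz": 0,"wx": 0,"wy": -0.1024,"wz": 0,"grip": 87},{"dx": 0,"dy": 0,"dz": 0,"wx": 0,"wy": -0.1024,"wz": 0,"grip": 87},{"dx": 0,"dy": 0,"dz": 0,"wx": 0,"wy": -0.1024,"wz": 0,"grip": 87},{"dx": -0.27,"dy": 0,"dz": -0.97,"wx": 0,"wy": 0,"wz": 0,"grip": 87},{"dx": -0.27,"dy": 0,"dz": -0.97,"wx": 0,"wy": 0,"wz": 0,"grip": 87},{"dx": -0.27,"dy": 0,"dz": -0.97,"wx": 0,"wy": 0,"wz": 0,"grip": 87},{"dx": -0.27,"dy": 0,"dz": -0.97,"wx": 0,"wy": 0,"wz": 0,"grip": 87},{"dx": -0.27,"dy": 0,"dz": -0.97,"wx": 0,"wy": 0,"wz": 0,"grip": 87}]'

```text
time_s: 10.78
position: [0.5055, -0.1801, 0.1988]
tcp_rot: [[0.99, -0.003, -0.139], [0.139, 0.002, 0.99], [-0.003, -1.0, 0.002]]
force: [1.1, -0.3, 0.0]
opening: 0.997
```

drive_tool --commands '[{"dx": -0.27,"dy": 0,"dz": -0.97,"wx": 0,"wy": 0,"wz": 0,"grip": 87},{"dx": -0.27,"dy": 0,"dz": -0.97,"wx": 0,"wy": 0,"wz": 0,"grip": 87},{"dx": -0.27,"dy": 0.5,"dz": -0.97,"wx": 0,"wy": 0,"wz": 0,"grip": 87},{"dx": -0.27,"dy": 0.5,"dz": -0.97,"wx": 0,"wy": 0,"wz": 0,"grip": 87},{"dx": 0,"dy": 0,"dz": 0,"wx": 0,"wy": 0,"wz": 0,"grip": 87},{"dx": 0,"dy": 0,"dz": 0,"wx": 0,"wy": 0,"wz": 0,"grip": 87}]'

```text
time_s: 11.52
position: [0.4848, -0.3381, 0.1591]
tcp_rot: [[0.99, -0.002, -0.139], [0.139, 0.003, 0.99], [-0.002, -1.0, 0.003]]
force: [-0.3, -0.6, -0.7]
opening: 0.997
```

drive_tool --commands '[{"dx": 0,"dy": 0.95,"dz": -0.065,"wx": 0,"wy": 0,"wz": 0,"grip": 87},{"dx": 0,"dy": 0.95,"dz": 0,"wx": 0,"wy": 0,"wz": 0,"grip": 87},{"dx": 0,"dy": 0.95,"dz": 0,"wx": 0,"wy": 0,"wz": 0,"grip": 87},{"dx": 0,"dy": 0,"dz": 0,"wx": 0,"wy": 0,"wz": 0,"grip": 50},{"dx": 0,"dy": 0,"dz": 0,"wx": 0,"wy": 0,"wz": 0,"grip": 40},{"dx": 0,"dy": 0,"dz": 0,"wx": 0,"wy": 0,"wz": 0,"grip": 30},{"dx": 0,"dy": 0,"dz": 0,"wx": 0,"wy": 0,"wz": 0,"grip": 30},{"dx": 0,"dy": 0,"dz": 0,"wx": 0,"wy": 0,"wz": 0,"grip": 30}]'

```text
time_s: 12.52
position: [0.4863, -0.3422, 0.048]
tcp_rot: [[0.99, 0.001, -0.139], [0.139, -0.001, 0.99], [0.001, -1.0, -0.002]]
force: [-1.5, 0.3, 6.3]
opening: 0.627
```

drive_tool --commands '[{"dx": 0,"dy": -0.5,"dz": 0,"wx": 0,"wy": 0,"wz": 0,"grip": 30},{"dx": 0,"dy": -0.8,"dz": 0,"wx": 0,"wy": 0,"wz": 0,"grip": 30},{"dx": 0,"dy": -0.8,"dz": 0,"wx": 0,"wy": 0.1024,"wz": 0,"grip": 30},{"dx": 0,"dy": -0.8,"dz": 0,"wx": 0,"wy": 0.1024,"wz": 0,"grip": 30},{"dx": 0,"dy": -0.8,"dz": 0,"wx": 0,"wy": 0.1024,"wz": 0,"grip": 30},{"dx": 0,"dy": 0,"dz": 0,"wx": 0,"wy": 0,"wz": 0,"grip": 30}]'

```text
time_s: 13.28
position: [0.4871, -0.3428, 0.197]
tcp_rot: [[0.942, 0.004, 0.335], [-0.335, -0.004, 0.942], [0.006, -1.0, -0.003]]
force: [0.1, 0.3, -2.3]
opening: 0.627
```

drive_tool --commands '[{"dx": -0.18,"dy": 0,"dz": 0.92,"wx": 0,"wy": 0,"wz": 0,"grip": 30},{"dx": -0.18,"dy": 0,"dz": 0.92,"wx": 0,"wy": 0,"wz": 0,"grip": 30},{"dx": -0.18,"dy": 0,"dz": 0.92,"wx": 0,"wy": 0,"wz": 0,"grip": 30},{"dx": -0.18,"dy": 0,"dz": 0.92,"wx": 0,"wy": 0,"wz": 0,"grip": 30},{"dx": -0.18,"dy": 0,"dz": 0.92,"wx": 0,"wy": 0,"wz": 0,"grip": 30},{"dx": -0.18,"dy": 0,"dz": 0.92,"wx": 0,"wy": 0,"wz": 0,"grip": 30},{"dx": -0.18,"dy": 0,"dz": 0.92,"wx": 0,"wy": 0,"wz": 0,"grip": 30},{"dx": -0.18,"dy": 0,"dz": 0.92,"wx": 0,"wy": 0,"wz": 0,"grip": 30}]'

```text
time_s: 14.28
position: [0.5295, -0.0435, 0.1928]
tcp_rot: [[0.943, -0.003, 0.334], [-0.334, 0.001, 0.943], [-0.003, -1.0, -0.0]]
force: [0.7, 0.7, -2.3]
opening: 0.626
```

drive_tool --commands '[{"dx": -0.18,"dy": 0,"dz": 0.92,"wx": 0,"wy": 0,"wz": 0,"grip": 30},{"dx": -0.18,"dy": 0,"dz": 0.92,"wx": 0,"wy": 0,"wz": 0,"grip": 30},{"dx": -0.18,"dy": 0,"dz": 0.92,"wx": 0,"wy": 0,"wz": 0,"grip": 30},{"dx": 0,"dy": 0,"dz": 0,"wx": 0,"wy": 0,"wz": 0,"grip": 30},{"dx": 0,"dy": 0,"dz": 0,"wx": 0,"wy": 0,"wz": 0,"grip": 30}]'

```text
time_s: 14.9
position: [0.5465, 0.0661, 0.1933]
tcp_rot: [[0.942, -0.003, 0.334], [-0.334, -0.0, 0.942], [-0.002, -1.0, -0.001]]
force: [-0.4, -1.0, -2.0]
opening: 0.629
```

```bash
python3 held.py w_c3
```

```text
[0.5465 0.0661 0.1933] [-0.4 -1.  -2. ] 0.6291799991672394
5512 [array([-0.0197, -0.019 ,  0.0001,  0.019 ,  0.0197]), array([-0.0174, -0.0169, -0.0094,  0.0311,  0.0337]), array([-0.0118, -0.0111,  0.0149,  0.0162,  0.0163])]
after [0.5467 0.0656 0.1935]
```

drive_tool --commands '[{"dx": 0.065,"dy": 0.6,"dz": -0.03,"wx": 0,"wy": 0,"wz": 0,"grip": 30},{"dx": 0,"dy": 0.8,"dz": 0,"wx": 0,"wy": 0,"wz": 0,"grip": 30},{"dx": 0,"dy": 0.8,"dz": 0,"wx": 0,"wy": 0,"wz": 0,"grip": 30},{"dx": 0,"dy": 0.55,"dz": 0,"wx": 0,"wy": 0,"wz": 0,"grip": 30},{"dx": 0,"dy": 0.25,"dz": 0,"wx": 0,"wy": 0,"wz": 0,"grip": 30},{"dx": 0,"dy": 0,"dz": 0,"wx": 0,"wy": 0,"wz": 0,"grip": 30},{"dx": 0,"dy": 0,"dz": 0,"wx": 0,"wy": 0,"wz": 0,"grip": 30}]'

```text
time_s: 15.82
position: [0.5502, 0.0639, 0.0754]
tcp_rot: [[0.942, 0.002, 0.336], [-0.336, -0.0, 0.942], [0.002, -1.0, 0.0]]
force: [0.4, 0.4, -2.0]
opening: 0.624
```

drive_tool --commands '[{"dx": -0.03,"dy": 0.05,"dz": 0,"wx": 0,"wy": 0,"wz": 0,"grip": 30},{"dx": 0,"dy": 0.03,"dz": 0,"wx": 0,"wy": 0,"wz": 0,"grip": 30},{"dx": 0,"dy": 0.02,"dz": 0,"wx": 0,"wy": 0,"wz": 0,"grip": 30},{"dx": 0,"dy": 0,"dz": 0,"wx": 0,"wy": 0,"wz": 0,"grip": 30}]'

```text
time_s: 16.32
position: [0.5483, 0.0647, 0.0706]
tcp_rot: [[0.942, 0.0, 0.336], [-0.336, -0.0, 0.942], [0.0, -1.0, 0.0]]
force: [-0.0, -0.2, -0.7]
opening: 0.626
```

drive_tool --commands '[{"dx": 0,"dy": 0,"dz": 0,"wx": 0,"wy": 0,"wz": 0,"grip": 60},{"dx": 0,"dy": 0,"dz": 0,"wx": 0,"wy": 0,"wz": 0,"grip": 80},{"dx": 0,"dy": 0,"dz": 0,"wx": 0,"wy": 0,"wz": 0,"grip": 80},{"dx": 0,"dy": -0.5,"dz": 0,"wx": 0,"wy": 0,"wz": 0,"grip": 87},{"dx": 0,"dy": -1,"dz": 0,"wx": 0,"wy": 0,"wz": 0,"grip": 87},{"dx": 0,"dy": -1,"dz": 0,"wx": 0,"wy": 0,"wz": 0,"grip": 87},{"dx": 0,"dy": -0.8,"dz": 0,"wx": 0,"wy": 0,"wz": 0,"grip": 87},{"dx": 0,"dy": 0,"dz": 0,"wx": 0,"wy": 0,"wz": 0,"grip": 87}]'

```text
time_s: 17.32
position: [0.5501, 0.0646, 0.2054]
tcp_rot: [[0.942, 0.007, 0.336], [-0.336, -0.001, 0.942], [0.007, -1.0, 0.002]]
force: [-0.0, -0.2, 0.2]
opening: 1.0
```

```bash
python3 cap.py wrist w_p2; python3 hold.py w_p2
```

```text
[0.5488 0.0646 0.2036]
uprights X [-0.0243  0.0247] Y [0.0478 0.0556]
wide 2158 Y [-0.0283 -0.0269  0.0039  0.004 ] ztop [0.0864 0.0872] X top 0.0001 [  0.5 -13.1] [53.8 35.6] 1.6
narrow 2233 Y [0.0159 0.0161 0.0435 0.0436] ztop [0.0865 0.0873] X top -0.0006 [-0.2 29.5] [54.7 28.3] 0.0
```

View pics/w_p2.png

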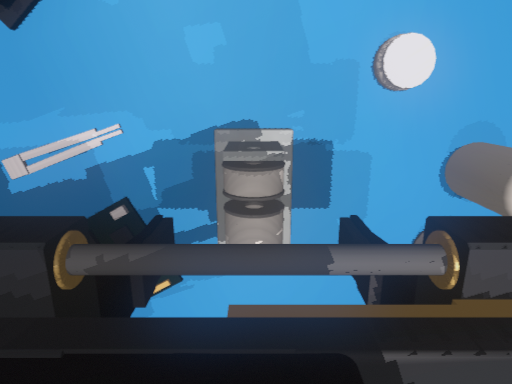

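drive_tool --commands '[{"dx": 0,"dy": 0,"dz": 0,"wx": 0,"wy": 0.105,"wz": 0,"grip": 87},{"dx": 0,"dy": 0,"dz": 0,"wx": 0,"wy": 0.105,"wz": 0,"grip": 87},{"dx": 0,"dy": 0,"dz": 0,"wx": 0,"wy": 0.105,"wz": 0,"grip": 87},{"dx": 0,"dy": 0,"dz": 0,"wx": 0,"wy": 0.105,"wz": 0,"grip": 87},{"dx": 0,"dy": 0,"dz": 0,"wx": 0,"wy": 0.105,"wz": 0,"grip": 87}]'

```text
time_s: 18.0
position: [0.5471, 0.0647, 0.2007]
tcp_rot: [[0.388, -0.004, 0.922], [-0.922, 0.0, 0.388], [-0.002, -1.0, -0.003]]
force: [-0.7, 0.3, 0.5]
opening: 0.999
```

drive_tool --commands '[{"dx": -0.99,"dy": 0,"dz": 0.25,"wx": 0,"wy": 0,"wz": 0,"grip": 87},{"dx": -0.99,"dy": 0,"dz": 0.25,"wx": 0,"wy": 0,"wz": 0,"grip": 87},{"dx": -0.99,"dy": 0,"dz": 0.25,"wx": 0,"wy": 0,"wz": 0,"grip": 87},{"dx": -0.99,"dy": 0,"dz": 0.25,"wx": 0,"wy": 0,"wz": 0,"grip": 87},{"dx": -0.99,"dy": 0,"dz": 0.25,"wx": 0,"wy": 0,"wz": 0,"grip": 87},{"dx": -0.99,"dy": 0,"dz": 0.25,"wx": 0,"wy": 0,"wz": 0,"grip": 87},{"dx": -0.99,"dy": 0,"dz": 0.25,"wx": 0,"wy": 0,"wz": 0,"grip": 87},{"dx": 0,"dy": 0,"dz": 0,"wx": 0,"wy": 0,"wz": 0,"grip": 87}]'

```text
time_s: 19.0
position: [0.5022, 0.3491, 0.2006]
tcp_rot: [[0.396, -0.003, 0.918], [-0.918, -0.001, 0.396], [-0.0, -1.0, -0.003]]
force: [0.7, -1.0, -0.7]
opening: 1.002
```

drive_tool --commands '[{"dx": 0,"dy": 0,"dz": 0,"wx": 0,"wy": 0,"wz": 0,"grip": 87}]'

```text
time_s: 19.12
position: [0.503, 0.3463, 0.201]
tcp_rot: [[0.393, -0.003, 0.92], [-0.92, -0.002, 0.393], [0.001, -1.0, -0.003]]
force: [-0.1, -1.0, 0.2]
opening: 1.002
```

```bash
cat > ax.py <<'E'
import sys
from h import *
from rig import bot,imaging
f=sys.argv[1]
s=bot.read_state(); p=np.array(s["position"]);R=np.array(s["tcp_rot"]);print(p.round(4),R.round(3).tolist(),s["opening"])
c=imaging.get_calibration("wrist"); im,d=imaging.capture("wrist")
np.savez(f+".npz",p=im,d=d,K=c["mtx"],T=c["world_to_cam"]); cv2.imwrite(f"pics/{f}.png",im[:,:,::-1])
w,_=cloud(f+".npz"); t=(w-p)@R
dep=float(sys.argv[2])  # axle axis depth along tool y
m=(abs(t[...,0])<.03)&(abs(t[...,1]-dep+.006)<.012)&(t[...,2]<.06)&(t[...,2]>-.2)
q=t[m]; print("z range",np.percentile(q[:,2],[0.2,1,99,99.8]).round(4))
for k in np.arange(-.19,.04,.01):
    b=q[(q[:,2]>=k)&(q[:,2]<k+.01)]
    if len(b)>15: print(round(k+.005,3),len(b),"x mid",(np.percentile(b[:,0],[2,98]).mean()*1000).round(2),"w",(np.ptp(np.percentile(b[:,0],[2,98]))*1000).round(1),"top y",(np.percentile(b[:,1],5)*1000).round(1))
E
python3 ax.py w_a1 0.143
```

```text
[0.503  0.3463 0.201 ] [[0.393, -0.003, 0.92], [-0.92, -0.002, 0.393], [0.001, -1.0, -0.003]] 1.002027027037626
z range [-0.1266 -0.1225  0.0303  0.0305]
-0.125 159 x mid -0.72 w 26.6 top y 137.3
-0.115 91 x mid -0.61 w 8.7 top y 138.5
-0.105 91 x mid -0.58 w 8.6 top y 138.1
-0.095 85 x mid -0.56 w 8.6 top y 137.7
-0.055 103 x mid -0.94 w 9.2 top y 138.1
-0.045 261 x mid -0.85 w 26.8 top y 135.9
-0.035 247 x mid -0.76 w 26.9 top y 136.3
-0.025 184 x mid -0.35 w 22.2 top y 131.7
-0.015 252 x mid -0.41 w 18.9 top y 134.0
-0.005 222 x mid -0.31 w 16.7 top y 134.1
0.005 225 x mid -0.29 w 16.5 top y 134.0
0.015 237 x mid -0.73 w 17.3 top y 134.3
0.025 249 x mid -0.71 w 17.2 top y 134.0
0.035 39 x mid -0.64 w 14.1 top y 135.4
```

drive_tool --commands '[{"dx": -0.015,"dy": 0.5,"dz": 0.14,"wx": 0,"wy": 0,"wz": 0,"grip": 87},{"dx": 0,"dy": 0.9,"dz": 0,"wx": 0,"wy": 0,"wz": 0,"grip": 60},{"dx": 0,"dy": 0.9,"dz": 0,"wx": 0,"wy": 0,"wz": 0,"grip": 50},{"dx": 0,"dy": 0.7,"dz": 0,"wx": 0,"wy": 0,"wz": 0,"grip": 50},{"dx": 0,"dy": 0.5,"dz": 0,"wx": 0,"wy": 0,"wz": 0,"grip": 50},{"dx": 0,"dy": 0,"dz": 0,"wx": 0,"wy": 0,"wz": 0,"grip": 50},{"dx": 0,"dy": 0,"dz": 0,"wx": 0,"wy": 0,"wz": 0,"grip": 50}]'

```text
time_s: 20.05
position: [0.5093, 0.3494, 0.0625]
tcp_rot: [[0.392, 0.0, 0.92], [-0.92, 0.0, 0.392], [0.0, -1.0, 0.0]]
force: [1.0, 0.1, 0.2]
opening: 0.582
```

drive_tool --commands '[{"dx": 0,"dy": 0.04,"dz": 0,"wx": 0,"wy": 0,"wz": 0,"grip": 30},{"dx": 0,"dy": 0,"dz": 0,"wx": 0,"wy": 0,"wz": 0,"grip": 15},{"dx": 0,"dy": 0,"dz": 0,"wx": 0,"wy": 0,"wz": 0,"grip": 10},{"dx": 0,"dy": 0,"dz": 0,"wx": 0,"wy": 0,"wz": 0,"grip": 10},{"dx": 0,"dy": 0,"dz": 0,"wx": 0,"wy": 0,"wz": 0,"grip": 10}]'

```text
time_s: 20.68
position: [0.5088, 0.3499, 0.0611]
tcp_rot: [[0.393, 0.0, 0.92], [-0.92, 0.0, 0.393], [-0.0, -1.0, 0.0]]
force: [0.1, 0.1, 0.4]
opening: 0.196
```

drive_tool --commands '[{"dx": 0,"dy": 0,"dz": 0,"wx": 0,"wy": 0,"wz": 0,"grip": 5},{"dx": 0,"dy": 0,"dz": 0,"wx": 0,"wy": 0,"wz": 0,"grip": 5}]'

```text
time_s: 20.92
position: [0.5088, 0.3499, 0.061]
tcp_rot: [[0.393, 0.0, 0.92], [-0.92, 0.0, 0.393], [-0.0, -1.0, 0.0]]
force: [-0.8, 0.3, 0.7]
opening: 0.198
```

drive_tool --commands '[{"dx": 0,"dy": -0.2,"dz": 0,"wx": 0,"wy": 0,"wz": 0,"grip": 5},{"dx": 0,"dy": -0.5,"dz": 0,"wx": 0,"wy": 0,"wz": 0,"grip": 5},{"dx": 0,"dy": -0.7,"dz": 0,"wx": 0,"wy": 0,"wz": 0,"grip": 5},{"dx": 0,"dy": -0.6,"dz": 0,"wx": 0,"wy": 0,"wz": 0,"grip": 5},{"dx": 0,"dy": -0.2,"dz": 0,"wx": 0,"wy": 0,"wz": 0,"grip": 5},{"dx": 0,"dy": 0,"dz": 0,"wx": 0,"wy": 0,"wz": 0,"grip": 5},{"dx": 0,"dy": 0,"dz": 0,"wx": 0,"wy": 0,"wz": 0,"grip": 5}]'

```text
time_s: 21.8
position: [0.508, 0.3494, 0.1479]
tcp_rot: [[0.393, -0.002, 0.92], [-0.92, -0.001, 0.393], [0.0, -1.0, -0.002]]
force: [0.4, -0.2, -0.8]
opening: 0.197
```

```bash
python3 ax.py w_a2 0.003
```

```text
[0.508  0.3494 0.1479] [[0.393, -0.002, 0.92], [-0.92, -0.001, 0.393], [0.0, -1.0, -0.002]] 0.19656864819796724
z range [-0.0274 -0.0269  0.0233  0.0235]
-0.025 396 x mid 0.64 w 19.9 top y -5.1
-0.015 684 x mid 0.65 w 16.7 top y -5.3
-0.005 84 x mid 1.12 w 11.9 top y -5.7
0.005 644 x mid 0.66 w 26.9 top y -7.9
0.015 1228 x mid 0.64 w 35.3 top y -9.9
0.025 557 x mid 0.7 w 15.7 top y -5.2
```

View pics/w_a2.png

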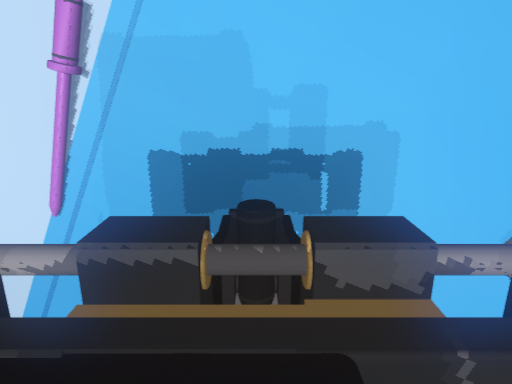

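drive_tool --commands '[{"dx": 0,"dy": 0,"dz": 0,"wx": 0,"wy": -0.105,"wz": 0,"grip": 5},{"dx": 0,"dy": 0,"dz": 0,"wx": 0,"wy": -0.105,"wz": 0,"grip": 5},{"dx": 0,"dy": 0,"dz": 0,"wx": 0,"wy": -0.105,"wz": 0,"grip": 5},{"dx": 0,"dy": 0,"dz": 0,"wx": 0,"wy": -0.105,"wz": 0,"grip": 5},{"dx": 0,"dy": 0,"dz": 0,"wx": 0,"wy": -0.105,"wz": 0,"grip": 5}]'

```text
time_s: 22.48
position: [0.5082, 0.3495, 0.1477]
tcp_rot: [[0.944, -0.002, 0.331], [-0.331, -0.001, 0.944], [-0.002, -1.0, -0.002]]
force: [-0.6, -0.3, -0.5]
opening: 0.201
```

drive_tool --commands '[{"dx": 0.84,"dy": 0,"dz": -0.3,"wx": 0,"wy": 0,"wz": 0,"grip": 5},{"dx": 0.84,"dy": 0,"dz": -0.3,"wx": 0,"wy": 0,"wz": 0,"grip": 5},{"dx": 0.84,"dy": 0,"dz": -0.3,"wx": 0,"wy": 0,"wz": 0,"grip": 5},{"dx": 0.84,"dy": 0,"dz": -0.3,"wx": 0,"wy": 0,"wz": 0,"grip": 5},{"dx": 0,"dy": 0,"dz": 0,"wx": 0,"wy": 0,"wz": 0,"grip": 5},{"dx": 0,"dy": 0,"dz": 0,"wx": 0,"wy": 0,"wz": 0,"grip": 5},{"dx": 0,"dy": 0,"dz": 0,"wx": 0,"wy": 0,"wz": 0,"grip": 5}]'

```text
time_s: 23.35
position: [0.6179, 0.2602, 0.1484]
tcp_rot: [[0.942, -0.002, 0.335], [-0.335, -0.0, 0.942], [-0.002, -1.0, -0.001]]
force: [-0.5, 0.4, -1.1]
opening: 0.198
```

drive_tool --commands '[{"dx": 0,"dy": 0.6,"dz": 0,"wx": 0,"wy": 0,"wz": 0,"grip": 5},{"dx": 0,"dy": 0.8,"dz": 0,"wx": 0,"wy": 0,"wz": 0,"grip": 5},{"dx": 0,"dy": 0.5,"dz": 0,"wx": 0,"wy": 0,"wz": 0,"grip": 5},{"dx": 0,"dy": 0.2,"dz": 0,"wx": 0,"wy": 0,"wz": 0,"grip": 5},{"dx": 0,"dy": 0.03,"dz": 0,"wx": 0,"wy": 0,"wz": 0,"grip": 5},{"dx": 0,"dy": 0,"dz": 0,"wx": 0,"wy": 0,"wz": 0,"grip": 5},{"dx": 0,"dy": 0,"dz": 0,"wx": 0,"wy": 0,"wz": 0,"grip": 5}]'

```text
time_s: 24.22
position: [0.62, 0.2596, 0.0649]
tcp_rot: [[0.942, 0.002, 0.336], [-0.336, 0.0, 0.942], [0.002, -1.0, 0.001]]
force: [-0.6, 0.1, -1.5]
opening: 0.199
```

```bash
python3 cap.py scene s2; python3 cap.py top t2
python3 - <<'E'
from h import *
from rig import bot
s=bot.read_state();p=np.array(s["position"]);print(p.round(4),np.round(s["tcp_rot"],4).tolist())
a=np.deg2rad(70.35);ex=np.array([np.sin(a),-np.cos(a)]);ey=np.array([np.cos(a),np.sin(a)])
print("tcp in holder",(p[:2]-[.5389,.0387])@np.c_[ex,ey])
for f in("s2","t2"):
    w,im=cloud(f+".npz");d=w[...,:2]-[.5389,.0387];X=d@ex;Y=d@ey;Z=w[...,2]
    for n,sg in(("up+",1),("up-",-1)):
        u=(Z>.073)&(Z<.084)&(abs(X)<.03)&(abs(Y-sg*.051)<.009)
        print(f,n,u.sum(),"X",np.percentile(X[u],[1,99]).round(4),"Y",np.percentile(Y[u],[1,99]).round(4),"Z",np.median(Z[u]).round(4)) if u.sum()>8 else 0
    for k in np.arange(.065,.16,.01):
        m=(Z>.045)&(Z<.08)&(abs(X)<.02)&(Y>k)&(Y<k+.01)
        if m.sum()>5: print("  Y",round(k+.005,3),m.sum(),"X",np.percentile(X[m],[2,98]).round(4),"med",np.median(X[m]).round(4),"Ztop",np.percentile(Z[m],[50,90]).round(4))
    cv2.imwrite(f"pics/{f}c.png",cv2.resize(im[100:260,180:400,::-1] if f=="s2" else im[90:250,120:340,::-1],(660,480)))
E
```

```text
[0.6197 0.2595 0.0646] [[0.9418, 0.0014, 0.3361], [-0.3361, 0.0003, 0.9418], [0.0012, -1.0, 0.0008]]
tcp in holder [0.0018346  0.23513085]
s2 up+ 90 X [-0.0214  0.0289] Y [0.0429 0.0581] Z 0.0772
s2 up- 44 X [-0.0197  0.0284] Y [-0.0534 -0.043 ] Z 0.0778
  Y 0.08 6 X [0.0042 0.0074] med 0.0058 Ztop [0.0626 0.064 ]
  Y 0.09 12 X [0.0013 0.01  ] med 0.0064 Ztop [0.0639 0.0664]
  Y 0.1 12 X [0.0014 0.0089] med 0.0063 Ztop [0.0642 0.067 ]
  Y 0.11 13 X [0.0012 0.0099] med 0.0066 Ztop [0.0631 0.0655]
  Y 0.12 12 X [0.0016 0.0102] med 0.007 Ztop [0.0641 0.0663]
  Y 0.13 14 X [0.002  0.0093] med 0.0065 Ztop [0.065  0.0667]
  Y 0.14 11 X [0.0016 0.0091] med 0.0059 Ztop [0.0636 0.0662]
  Y 0.15 13 X [0.0016 0.0093] med 0.0061 Ztop [0.0638 0.0648]
  Y 0.16 12 X [0.0017 0.0099] med 0.0066 Ztop [0.064  0.0658]
t2 up+ 61 X [-0.0255  0.0239] Y [0.0424 0.0574] Z 0.0776
t2 up- 52 X [-0.025   0.0239] Y [-0.0528 -0.0451] Z 0.078
  Y 0.08 10 X [-0.003   0.0029] med 0.0004 Ztop [0.0622 0.0665]
  Y 0.09 11 X [-0.0034  0.0051] med -0.0006 Ztop [0.0632 0.0668]
  Y 0.1 11 X [-0.0035  0.0063] med 0.0005 Ztop [0.0648 0.0676]
  Y 0.11 13 X [-0.0036  0.0046] med 0.0009 Ztop [0.0631 0.0665]
  Y 0.12 11 X [-0.0032  0.0045] med 0.0008 Ztop [0.0634 0.0651]
  Y 0.13 12 X [-0.0035  0.005 ] med 0.0007 Ztop [0.0648 0.0666]
  Y 0.14 10 X [-0.0037  0.005 ] med -0.0005 Ztop [0.0642 0.0658]
  Y 0.15 11 X [-0.004   0.0064] med 0.0007 Ztop [0.0648 0.0682]
  Y 0.16 13 X [-0.0039  0.0054] med -0.0004 Ztop [0.0646 0.0673]
```

drive_tool --commands '[{"dx": 0,"dy": 0,"dz": -0.2,"wx": 0,"wy": 0,"wz": 0,"grip": 5},{"dx": 0,"dy": 0,"dz": 0,"wx": 0,"wy": 0,"wz": 0,"grip": 5},{"dx": 0,"dy": 0,"dz": 0,"wx": 0,"wy": 0,"wz": 0,"grip": 5}]'

```text
time_s: 24.7
position: [0.6166, 0.2517, 0.0638]
tcp_rot: [[0.942, 0.0, 0.336], [-0.336, 0.0, 0.942], [0.0, -1.0, 0.0]]
force: [-0.0, -0.5, -0.6]
opening: 0.2
```

drive_tool --commands '[{"dx": -0.038,"dy": 0.015,"dz": 0,"wx": 0,"wy": 0,"wz": 0,"grip": 5},{"dx": 0,"dy": 0,"dz": -0.2,"wx": 0,"wy": 0,"wz": 0,"grip": 5},{"dx": 0,"dy": 0,"dz": -0.2,"wx": 0,"wy": 0,"wz": 0,"grip": 5},{"dx": 0,"dy": 0,"dz": 0,"wx": 0,"wy": 0,"wz": 0,"grip": 5}]'

```text
time_s: 25.2
position: [0.6093, 0.2365, 0.0631]
tcp_rot: [[0.942, -0.001, 0.337], [-0.337, -0.0, 0.942], [-0.001, -1.0, -0.001]]
force: [0.3, -0.9, -0.7]
opening: 0.196
```

drive_tool --commands '[{"dx": 0,"dy": 0,"dz": -0.2,"wx": 0,"wy": 0,"wz": 0,"grip": 5},{"dx": 0,"dy": 0,"dz": -0.2,"wx": 0,"wy": 0,"wz": 0,"grip": 5},{"dx": 0,"dy": 0,"dz": 0,"wx": 0,"wy": 0,"wz": 0,"grip": 5}]'

```text
time_s: 25.58
position: [0.604, 0.2215, 0.0631]
tcp_rot: [[0.942, -0.001, 0.337], [-0.337, -0.0, 0.942], [-0.001, -1.0, -0.0]]
force: [-0.3, 0.1, 0.3]
opening: 0.199
```

drive_tool --commands '[{"dx": 0,"dy": 0,"dz": -0.3,"wx": 0,"wy": 0,"wz": 0,"grip": 5},{"dx": 0,"dy": 0,"dz": -0.3,"wx": 0,"wy": 0,"wz": 0,"grip": 5},{"dx": 0,"dy": 0,"dz": -0.3,"wx": 0,"wy": 0,"wz": 0,"grip": 5},{"dx": 0,"dy": 0,"dz": 0,"wx": 0,"wy": 0,"wz": 0,"grip": 5}]'

```text
time_s: 26.08
position: [0.5917, 0.1872, 0.0631]
tcp_rot: [[0.941, -0.001, 0.337], [-0.337, -0.0, 0.941], [-0.001, -1.0, -0.0]]
force: [-0.2, 0.7, -0.6]
opening: 0.198
```

drive_tool --commands '[{"dx": 0,"dy": 0,"dz": -0.3,"wx": 0,"wy": 0,"wz": 0,"grip": 5},{"dx": 0,"dy": 0,"dz": -0.3,"wx": 0,"wy": 0,"wz": 0,"grip": 5},{"dx": 0,"dy": 0,"dz": 0,"wx": 0,"wy": 0,"wz": 0,"grip": 5}]'

```text
time_s: 26.45
position: [0.5836, 0.1648, 0.0631]
tcp_rot: [[0.941, -0.001, 0.337], [-0.337, -0.0, 0.941], [-0.001, -1.0, -0.0]]
force: [0.2, -0.3, -0.6]
opening: 0.196
```

drive_tool --commands '[{"dx": 0,"dy": 0,"dz": -0.3,"wx": 0,"wy": 0,"wz": 0,"grip": 5},{"dx": 0,"dy": 0,"dz": -0.2,"wx": 0,"wy": 0,"wz": 0,"grip": 5},{"dx": 0,"dy": 0,"dz": -0.2,"wx": 0,"wy": 0,"wz": 0,"grip": 5},{"dx": 0,"dy": 0,"dz": 0,"wx": 0,"wy": 0,"wz": 0,"grip": 5}]'

```text
time_s: 26.95
position: [0.5745, 0.1387, 0.0631]
tcp_rot: [[0.942, -0.0, 0.337], [-0.337, -0.0, 0.942], [-0.0, -1.0, -0.0]]
force: [0.2, -0.4, -0.5]
opening: 0.19
```

drive_tool --commands '[{"dx": 0,"dy": 0,"dz": -0.2,"wx": 0,"wy": 0,"wz": 0,"grip": 5},{"dx": 0,"dy": 0,"dz": -0.1,"wx": 0,"wy": 0,"wz": 0,"grip": 5},{"dx": 0,"dy": 0,"dz": 0,"wx": 0,"wy": 0,"wz": 0,"grip": 5}]'

```text
time_s: 27.32
position: [0.5706, 0.1278, 0.0631]
tcp_rot: [[0.942, -0.0, 0.336], [-0.336, 0.0, 0.942], [-0.0, -1.0, -0.0]]
force: [0.2, 0.0, -1.0]
opening: 0.196
```

drive_tool --commands '[{"dx": 0,"dy": 0,"dz": -0.1,"wx": 0,"wy": 0,"wz": 0,"grip": 5},{"dx": 0,"dy": 0,"dz": -0.04,"wx": 0,"wy": 0,"wz": 0,"grip": 5},{"dx": 0,"dy": 0,"dz": 0,"wx": 0,"wy": 0,"wz": 0,"grip": 5}]'

```text
time_s: 27.7
position: [0.5688, 0.1228, 0.0631]
tcp_rot: [[0.942, -0.0, 0.336], [-0.336, 0.0, 0.942], [-0.0, -1.0, -0.0]]
force: [-0.7, -0.0, -0.8]
opening: 0.194
```

drive_tool --commands '[{"dx": 0,"dy": 0,"dz": -0.03,"wx": 0,"wy": 0,"wz": 0,"grip": 5},{"dx": 0,"dy": 0,"dz": 0,"wx": 0,"wy": 0,"wz": 0,"grip": 5}]'

```text
time_s: 27.95
position: [0.5688, 0.1226, 0.0632]
tcp_rot: [[0.942, 0.001, 0.337], [-0.337, 0.001, 0.942], [0.001, -1.0, 0.002]]
force: [1.0, 5.5, -1.9]
opening: 0.196
```

drive_tool --commands '[{"dx": 0,"dy": 0,"dz": -0.03,"wx": 0,"wy": 0,"wz": 0,"grip": 5},{"dx": 0,"dy": 0,"dz": 0,"wx": 0,"wy": 0,"wz": 0,"grip": 5}]'

```text
time_s: 28.2
position: [0.5689, 0.1225, 0.0632]
tcp_rot: [[0.941, 0.002, 0.337], [-0.337, 0.003, 0.941], [0.001, -1.0, 0.003]]
force: [2.3, 8.1, -2.2]
opening: 0.199
```

```bash
python3 cap.py scene s3
python3 - <<'E'
from h import *
im=np.load("s3.npz")["p"];cv2.imwrite("pics/s3c.png",cv2.resize(im[150:260,190:320,::-1],(780,660))[:600])
E
```

```text
(no output)
```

View pics/s3c.png

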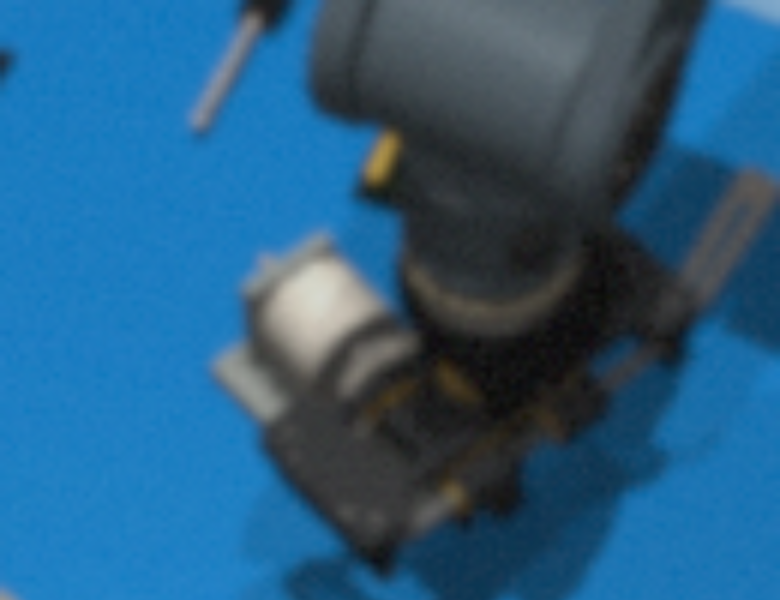

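drive_tool --commands '[{"dx": 0,"dy": 0,"dz": 0.02,"wx": 0,"wy": 0,"wz": 0,"grip": 5},{"dx": 0,"dy": 0,"dz": 0,"wx": 0,"wy": 0,"wz": 0,"grip": 25},{"dx": 0,"dy": 0,"dz": 0,"wx": 0,"wy": 0,"wz": 0,"grip": 50},{"dx": 0,"dy": 0,"dz": 0,"wx": 0,"wy": 0,"wz": 0,"grip": 50},{"dx": 0,"dy": -0.3,"dz": 0,"wx": 0,"wy": 0,"wz": 0,"grip": 50},{"dx": 0,"dy": -0.9,"dz": 0,"wx": 0,"wy": 0,"wz": 0,"grip": 50},{"dx": 0,"dy": -0.9,"dz": 0,"wx": 0,"wy": 0,"wz": 0,"grip": 50},{"dx": 0,"dy": -0.9,"dz": 0,"wx": 0,"wy": 0,"wz": 0,"grip": 50}]'

```text
time_s: 29.25
position: [0.5683, 0.1211, 0.1851]
tcp_rot: [[0.942, 0.001, 0.336], [-0.336, -0.0, 0.942], [0.001, -1.0, 0.0]]
force: [0.5, 1.1, 0.4]
opening: 0.57
```

drive_tool --commands '[{"dx": 0,"dy": -0.5,"dz": 0.9,"wx": 0,"wy": 0,"wz": 0,"grip": 50},{"dx": 0,"dy": 0,"dz": 0.9,"wx": 0,"wy": 0,"wz": 0,"grip": 50},{"dx": 0,"dy": 0,"dz": 0,"wx": 0,"wy": 0,"wz": 0,"grip": 50},{"dx": 0,"dy": 0,"dz": 0,"wx": 0,"wy": 0,"wz": 0,"grip": 50}]'

```text
time_s: 29.75
position: [0.5919, 0.1887, 0.2033]
tcp_rot: [[0.942, -0.001, 0.336], [-0.336, -0.001, 0.942], [-0.001, -1.0, -0.001]]
force: [-0.2, -1.0, -0.8]
opening: 0.568
```

```bash
for n in scene top wrist; do python3 cap.py $n f_$n; done
python3 - <<'E'
from h import *
a=np.deg2rad(70.35);ex=np.array([np.sin(a),-np.cos(a)]);ey=np.array([np.cos(a),np.sin(a)])
for f in("f_scene","f_top","f_wrist"):
    w,im=cloud(f+".npz");d=w[...,:2]-[.5389,.0387];X=d@ex;Y=d@ey;Z=w[...,2]
    B=lambda z0,z1,y0,y1,xm=.03:(Z>z0)&(Z<z1)&(Y>y0)&(Y<y1)&(abs(X)<xm)
    P=lambda n,m:print(f,n,m.sum(),"X",np.percentile(X[m],[2,98]).round(4),"Y",np.percentile(Y[m],[1,99]).round(4),"Z",np.percentile(Z[m],[50,95]).round(4)) if m.sum()>5 else print(f,n,"none")
    P("up+",B(.073,.083,.042,.06));P("up-",B(.073,.083,-.06,-.042))
    P("wide",B(.079,.095,-.06,.008));P("narrow",B(.079,.095,.008,.06))
    P("handle",B(.045,.075,.065,.14,.02)); P("handle near",B(.045,.075,.065,.085,.02)); P("handle far",B(.045,.075,.095,.14,.02)); P("tip",B(.045,.075,-.085,-.059,.015))
im=np.load("f_scene.npz")["p"];cv2.imwrite("pics/f_sc.png",cv2.resize(im[150:260,190:320,::-1],(700,592)))
E
```

```text
f_scene up+ 11 X [0.0222 0.0281] Y [0.0438 0.0581] Z [0.0765 0.0782]
f_scene up- 44 X [-0.0194  0.0278] Y [-0.0532 -0.044 ] Z [0.0771 0.0801]
f_scene wide 191 X [-0.0143  0.0225] Y [-0.0496  0.0062] Z [0.0838 0.0877]
f_scene narrow 13 X [0.0128 0.0243] Y [0.0171 0.0547] Z [0.081  0.0843]
f_scene handle none
f_scene handle near none
f_scene handle far none
f_scene tip none
f_top up+ 61 X [-0.0248  0.023 ] Y [0.0422 0.0571] Z [0.0785 0.0807]
f_top up- 51 X [-0.025   0.0234] Y [-0.0527 -0.0451] Z [0.0775 0.0801]
f_top wide 215 X [-0.0186  0.018 ] Y [-0.0523  0.0044] Z [0.084  0.0882]
f_top narrow 141 X [-0.0204  0.018 ] Y [0.0171 0.0558] Z [0.0841 0.0881]
f_top handle 100 X [-0.0091  0.0074] Y [0.0655 0.1121] Z [0.0654 0.0687]
f_top handle near 43 X [-0.0091  0.0064] Y [0.0654 0.0844] Z [0.0656 0.0687]
f_top handle far 36 X [-0.0091  0.0075] Y [0.0955 0.1124] Z [0.0652 0.0685]
f_top tip 12 X [-0.0047  0.0034] Y [-0.0706 -0.0591] Z [0.0606 0.0639]
f_wrist up+ 716 X [-0.023   0.0237] Y [0.0428 0.0561] Z [0.077  0.0784]
f_wrist up- none
f_wrist wide none
f_wrist narrow none
f_wrist handle 387 X [-0.0074  0.0092] Y [0.0654 0.1121] Z [0.0647 0.0674]
f_wrist handle near 43 X [-0.0059  0.0076] Y [0.0651 0.0685] Z [0.0667 0.0677]
f_wrist handle far 344 X [-0.0074  0.0092] Y [0.0985 0.1121] Z [0.0644 0.0673]
f_wrist tip none
```

View pics/f_sc.png

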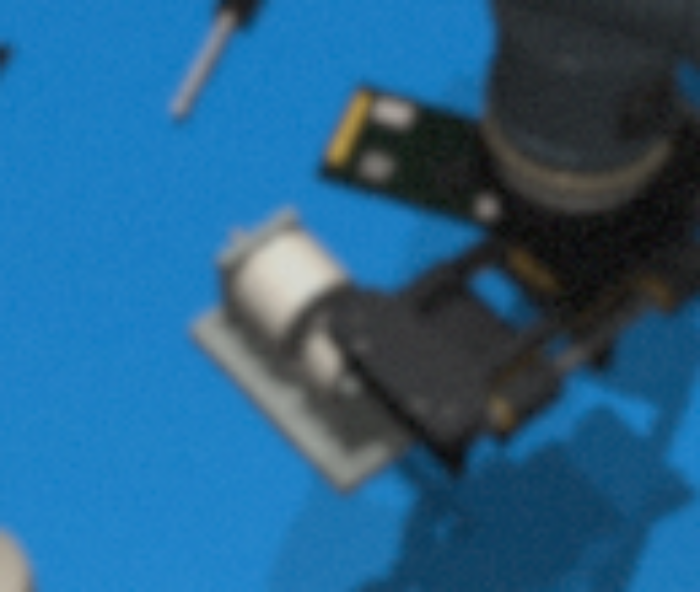

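```bash
python3 -c "
from rig import workorder
print(workorder.hand_in())"
```

```text
the job is handed in; nothing more can be done
None
```

Both reels are in their bays, the axle is pushed home through the holder and both reels, and the job was handed in at about 30 s with the gripper clear. No verdict was reported.

I moved the wide reel, then the narrow one, from the tray to the holder. I then took the axle by its handle and pushed it in from the narrow-bay end. The side force on the wrist stayed below about 1 N until the collar met the upright, where it read about 8 N.

| Last check, in the holder's frame | Measured | Nominal |
|---|---|---|
| Wide reel, middle along y | about -19 mm | -20 mm |
| Narrow reel, middle along y | about +30 to +31 mm | +29 mm |
| Reel tops (wide and narrow) | about 87–88 mm | 88 mm |
| Axle handle end | 112 mm | 111 mm |
| Axle tip, beyond the far upright | about -71 mm | -73 mm |

- **Camera disagreement:** the wrist camera, corrected by 0.65 mm, was the reference. Against it, the fixed cameras put the holder about 4 mm (scene) and 1 mm (top) off across its width. The force readings during insertion bore the wrist figure out.
- **Not fully seen:** in the final scene-camera view the gripper hid the axle's handle and most of the narrow reel. Those figures come from the top camera, and the wrist camera gave the same handle end.
- **Bystanders:** no contact showed in the force readings. I did not re-measure their positions at the end.

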